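# Make up the table condiment set and the power-cut set

## Robot

A 6-joint arm with a two-finger parallel gripper is mounted at the origin on a cart in front of the work surface, level with it; the furniture and walls round the work are solid. World frame = base frame: x ahead of the robot, y to its left, z up, the work surface at z = 0. Lengths are in mm, angles in rad, forces in N, time in s.
With the tool pointing down it reaches from about 300 to 775 mm from the base axis. Payload 14.6 kg.
Tool frame: the origin (TCP) lies between the finger pads; the fingertips stand manip.tip_reach ahead of it and the grasp point (between the pads) lies 5 mm behind it (manip.tip_reach is the distance from the TCP to the fingertips, in mm); z points along the fingers, y is the line along which they close (so a half turn about z gives the same grasp; the last joint's range is limited). The gripper opens to 94 mm and grips with 3 to 60 N. Pads are 16 mm wide; open, the fingers measure 119 mm over their backs; the gripper's body (75 mm by 177 mm) begins 78 mm behind the grasp point.
Start: joints at [-1.405, 0.3, 1.521, -0, 1.321, -0.067], TCP at [126.88, -535.155, 219.446] pointing down, gripper open.
Joint ranges: [-3.03, 3.03], [-0.79, 2.21], [0.23, 2.52], [-1.04, 4.18], [0, 3.07], [-2.55, 2.55]. Speed limits (rad/s): [2.22, 2.22, 2.57, 3.14, 3.14, 3.14].

## Interface

Orientations are given as [roll, pitch, yaw] about the fixed x, y, z axes, in that order (R = Rz(yaw) Ry(pitch) Rx(roll)).
In Python, from cell import manip gives the robot as it stands. The module is installed in compiled form; this text tells all that it offers.
- The arm moves only by the shell command python3 -m creep 'ROWS' [FORCE]. ROWS is JSON, a list of rows, each a list of 3 entries, a list of its own where there are three numbers: the opening, from -1 (shut) to 1 (fully open), then the shift along the tool's x, y, z in cm, then the turn about the tool's z in units of 5 degrees (1.0 is 5 degrees). In form: [[grip, [tx, ty, tz], roll], ...]. A call has 1 to 12 rows; each row is the pose to reach, as a shift and turn from the pose commanded when the call began, along the tool's axes at that moment; what a row does not reach only later rows make up. A row lasts 1/10 s, in which the tool goes at most 50 mm and 8.59 degrees, less where a joint would pass 70% of its speed; a pose out of reach is approached as far as the arm can. A call with a gripper value outside its range is refused whole. The fingers move at their own pace and stop on an object; FORCE is the grip in N (left out, the last holds). Time passes only in rows, so rows that repeat a pose let the fingers close. It gives the time, the measured TCP pose, the force, the opening and the grip force at its end, in the units of the state.
- manip.read_state(): the state, without advancing time (a new reading comes with each control period).
- manip.camera(name): name is "scene" or "top" or "wrist"; returns the picture (400x640x3 uint8, red, green, blue); there is no depth.
- manip.camera_params(name): a dict with "fovy" (degrees; the focal length in pixels is half the picture's height over the tangent of half this angle, whatever the lens; pixels are square), "cx", "cy" (the principal point, pixels), "k1" (the pictures are not rectified: a ray, as slopes to the right and down, at radius r is drawn at 1 + k1 r^2 times it, then the intrinsics apply), "origin" and "attitude" of the camera in the world. Camera axes: x right, y down, z forward; pixel columns grow to the right and rows downward; lengths in mm; the calibration is good to about 2 mm. A picture is of the moment at which its call begins: read the wrist's pose just before it. camera_params takes no time and is no camera call; for the wrist camera it gives the pose at the moment of the call.
- manip.sign_off(): hands the job in; it is judged then, once.
The state is a dict: "clock": time; "joints": joint angles; "qd": joint speeds; "effort": joint torques, N m; "eef_pos": TCP position; "eef_rot": TCP orientation; "wrist_force": force on the tool from outside, world axes, zero at the start; "moment": the same for the moment, N m; "finger_gap": finger opening in mm; "finger_force": force on a finger pad.
Only numpy, scipy, OpenCV 4.12 (cv2) and the standard library are available. Lean on these libraries where they do the work, as an engineer would, in place of code of your own. Each camera call takes 0.05 s, during which the arm holds its last target. There are 200 camera calls.

## Task

Make up two sets from the things on the worktop. The wooden condiment caddy is put away under its cover: swing both brass turn buttons aside, lift the cover out by its rib and lay it flat, rib up, on the chopping board, then stand the pepper mill in the caddy's larger well and the salt shaker in its smaller one. In the power-cut tray, stand the torch upright in the round socket and lay the matchbox flat in the felt-lined bay; let go of everything and leave it all at rest.

Things in the scene. Friction and masses are not known exactly. Their poses are not given: they have to be found in the camera images.
- caddy: Condiment caddy, fixed: brown wooden block 204 (x) x 100 (y) x 52 mm. Origin: centre of underside, z up. Its deck, at z=42, has two round wells, floors at z=10: the larger 74 mm wide at x=-37, y=0; the smaller 60 mm wide at x=+46, y=0; both hidden by the cover at first. Round the deck a rim to z=52: rails 8 mm wide, and at each end a 22 mm ledge with a turn button.
- button_near (a joint): Brass turn button, pivoted mid-length on the caddy at x=-91, y=0: flat bar 40 x 12 mm, round ends, from z=53.5 to 64.5 mm of the caddy. Angle (rad) about caddy z, counter-clockwise from above positive: 0 = bar along caddy x, inner end over the cover's edge. Turns to +-1.7 either way, stays where left (friction 0.02 N m); clear of the cover beyond +-1.2.
- button_far (a joint): The other brass turn button, alike in every way, pivoted at x=+91 mm, y=0 of the caddy.
- cover: Lift-out cover of the caddy: wooden panel 156 (x) x 80 (y) x 9 mm, 0.12 kg; in its middle a darker grip rib 50 mm long (x), 12 mm wide (y), from z=9 to z=27 mm. Origin: centre of underside. At the start it lies on the caddy's deck, axes as the caddy's, 2 mm play all round, its top 1 mm below the rim's.
- board: Chopping board of light wood, empty, fixed: 200 (x) x 300 (y) x 18 mm, its long axis pointing away from the robot. Origin: centre of its underside. To its left a wall shelf hangs over the back of the worktop: world x from 0.63 m, y from 0 leftward, underside 0.50 m up; keep hand and wrist clear of it.
- pepper_mill: Pepper mill of turned brown wood with a small metal knob on top, standing: 170 mm tall, 58 mm wide at the foot, 0.18 kg. Origin: centre of underside, z up. Round wooden head 48 mm wide from z=123 to 159 mm; grip it on the body below (at most 58 mm wide, z=60 to 120) or on the head.
- salt_shaker: Salt shaker, clear glass with a grey domed top, standing: 90 mm tall, 44 mm wide, 0.1 kg. Origin: centre of underside, z up. Body 44 mm wide up to z=66 mm, top 34 mm wide above z=74 mm.
- torch: Small black torch standing on its head, tail button up: 33 mm wide, 106 mm tall, 0.11 kg. Origin: centre of underside, z up.
- matches: Closed household matchbox lying flat: 66 (x) x 112 (y) x 21 mm, 0.022 kg, yellow top, brown sides. Origin: centre of underside.
- tray: Power-cut tray, fixed: pale wooden block 220 (x) x 106 (y) x 42 mm. Origin: centre of underside, z up. Round socket 50 mm wide at x=-74, y=0, its floor at z=10 mm. Rectangular bay 130 (x) x 84 (y) mm centred at x=+30, y=0, its grey felt floor at z=33 mm (9 mm below the tray's top).
Mind the look-alikes: they are no part of the job. Several things have the shape of the pepper_mill; the one meant has the colours described above.

How it is judged (in metres and radians):
On the way, in this order (a step that is already met when the one before it is completed fails the run):
1. both turn buttons are swung aside, clear of the cover, while the cover still lies in the caddy ((value of joint button_near above 1.13 rad or value of joint button_near below -1.13 rad) and (value of joint button_far above 1.13 rad or value of joint button_far below -1.13 rad) and z of cover in the frame of caddy between 0.036 and 0.05 m and x of cover in the frame of caddy between -0.01 and 0.01 m and y of cover in the frame of caddy between -0.01 and 0.01 m), for 0.1 s.
2. the cover lies flat on the chopping board, rib up, let go (x of cover in the frame of board between -0.07 and 0.07 m and y of cover in the frame of board between -0.11 and 0.11 m and z of cover in the frame of board between 0.014 and 0.023 m and angle between cover's own z axis and vertical below 0.12 rad and contact force between the fingers and cover below 0.1 N), for 0.2 s.
At the end, for the whole second after the job is handed in: Cover flat and rib up on the board (centre within 70/110 mm of the board's in x/y), buttons over 0.8 rad from closed; mill, salt and torch upright on the floors of their wells, matchbox flat on the felt, each within 13 mm (matchbox 14) of centre, 5 mm in height; all let go and at rest (all of step 2 and (value of joint button_near above 0.8 rad or value of joint button_near below -0.8 rad) and (value of joint button_far above 0.8 rad or value of joint button_far below -0.8 rad) and x of pepper_mill in the frame of caddy between -0.05 and -0.024 m and y of pepper_mill in the frame of caddy between -0.013 and 0.013 m and z of pepper_mill in the frame of caddy between 0.005 and 0.014 m and angle between each of pepper_mill, salt_shaker, torch, matches's own z axis and vertical below 0.12 rad and x of salt_shaker in the frame of caddy between 0.033 and 0.059 m and y of salt_shaker in the frame of caddy between -0.013 and 0.013 m and z of salt_shaker in the frame of caddy between 0.005 and 0.014 m and x of torch in the frame of tray between -0.087 and -0.061 m and y of torch in the frame of tray between -0.013 and 0.013 m and z of torch in the frame of tray between 0.005 and 0.014 m and x of matches in the frame of tray between 0.016 and 0.044 m and y of matches in the frame of tray between -0.014 and 0.014 m and z of matches in the frame of tray between 0.028 and 0.038 m and linear speed of each of cover, pepper_mill, salt_shaker, torch, matches below 0.02 m/s and contact force between the fingers and pepper_mill below 0.1 N and contact force between the fingers and salt_shaker below 0.1 N and contact force between the fingers and torch below 0.1 N and contact force between the fingers and matches below 0.1 N); the robot touches nothing.
It also fails if it takes over 131 s, if anything falls off the work surface, if the arm or the gripper's body presses on something with over 40 N, if the wrist force passes 120 N, or if a joint passes its speed limit or range.

## Working session

There is one attempt and no reset: what is moved stays moved. The work goes in short steps, Python scripts to look and compute and a shell command to move; the robot and the scene stay as the last step left them, time stands still between calls to the robot, and variables do not carry over. Pictures are saved under pics/ and viewed, at most 14 in all, crops included, and the job is handed in when it is done.

```bash
mkdir -p pics; cat > h.py <<'E'
import numpy as np, cv2
from cell import manip
from scipy.spatial.transform import Rotation as R
def snap(n,f):
    p=manip.camera_params(n); im=manip.camera(n)
    cv2.imwrite('pics/'+f,im[:,:,::-1]); return im,p
E
python3 - <<'E'
from h import *
print(manip.tip_reach, manip.read_state())
for n in('scene','top','wrist'):
    im,p=snap(n,n+'0.png'); print(n,p)
E
```

```text
14.0 {'clock': 0.0, 'joints': array([-1.40460078e+00,  3.00530844e-01,  1.52158334e+00,  3.95252062e-05,
        1.32070421e+00, -6.65823718e-02]), 'qd': array([ 2.89132352e-05, -1.92990871e-04, -1.20388913e-03, -1.29228370e-04,
       -1.56693128e-03, -1.59593116e-04]), 'effort': array([ 1.81740354e-03, -5.31806874e+01, -3.52732480e+01,  7.09049497e-02,
        2.44153087e-02, -1.02508207e-04]), 'eef_pos': array([ 126.84974109, -534.91672682,  218.85259768]), 'eef_rot': array([-3.14037218e+00, -1.19750915e-04,  2.32768035e-01]), 'wrist_force': array([0.32620559, 1.58657852, 0.01231674]), 'moment': array([ 0.01658887, -0.02048457,  0.00484877]), 'finger_force': 0.0, 'finger_gap': 94.12954077454886}
scene {'fovy': 51.98733100476865, 'cx': 319.0515463996317, 'cy': 198.39547995000473, 'k1': -0.10240760178006615, 'origin': array([194.75476093, 758.84748173, 651.36481864]), 'attitude': array([-2.18726511,  0.00848087, -2.75615779])}
top {'fovy': 44.24726653029972, 'cx': 316.63768491504857, 'cy': 199.5415130194349, 'k1': -0.03138239982515264, 'origin': array([ 129.34570485,  137.02573432, 1418.55999893]), 'attitude': array([-2.86236456, -0.00548305, -1.86689637])}
wrist {'fovy': 62.58493771817152, 'cx': 319.6288552175604, 'cy': 199.83896978722308, 'k1': 0.02042330590689865, 'origin': array([ 193.88188215, -518.64181995,  383.2458703 ]), 'attitude': array([ 2.89940581e+00,  8.50062232e-04, -1.33763758e+00])}
```

View pics/scene0.png

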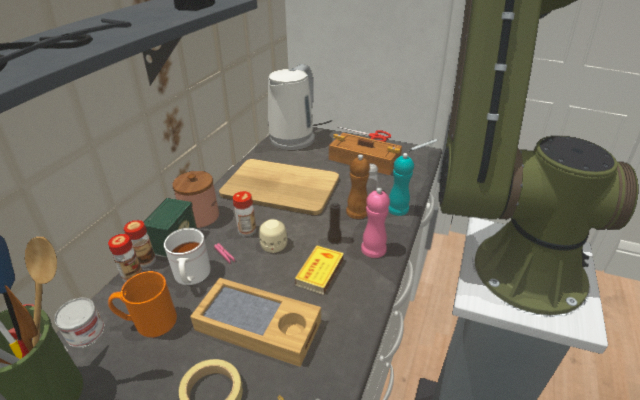

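View pics/top0.png

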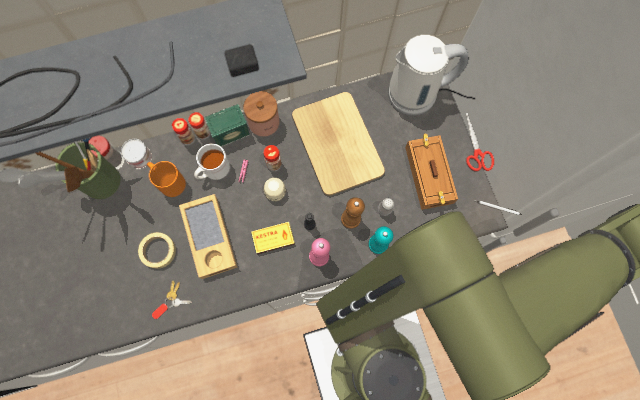

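Candidates for the mill: brown (352,212), pink (320,250) and teal (381,240) in the top view. Brown wood with a metal knob fits the description. I'll confirm that in enlarged crops, which also serve for measuring.

```bash
cat >> h.py <<'E'
def K(p):
    f=200/np.tan(np.radians(p['fovy']/2)); return np.array([[f,0,p['cx']],[0,f,p['cy']],[0,0,1.]])
def ray(p,uv):
    q=cv2.undistortPoints(np.array(uv,float).reshape(-1,1,2),K(p),np.array([p['k1'],0,0,0.])).reshape(-1,2)
    d=np.c_[q,np.ones(len(q))]@R.from_euler('xyz',p['attitude']).as_matrix().T
    return d
def onz(p,uv,z):
    d=ray(p,uv); return p['origin']+d*((np.asarray(z)-p['origin'][2])/d[:,2])[:,None]
def tri(p1,u1,p2,u2):
    a=ray(p1,u1);b=ray(p2,u2);out=[]
    for x,y in zip(a,b):
        A=np.c_[x,-y];s=np.linalg.lstsq(A,p2['origin']-p1['origin'],rcond=None)[0]
        P=p1['origin']+s[0]*x;Q=p2['origin']+s[1]*y;out.append([*((P+Q)/2),np.linalg.norm(P-Q)])
    return np.array(out)
def proj(p,X):
    M=R.from_euler('xyz',p['attitude']).as_matrix().T
    return cv2.projectPoints(np.array(X,float).reshape(-1,1,3),cv2.Rodrigues(M)[0],-M@p['origin'],K(p),np.array([p['k1'],0,0,0.]))[0].reshape(-1,2)
def crop(f,o,x0,x1,y0,y1,s):
    im=cv2.imread('pics/'+f)[y0:y1,x0:x1]; im=cv2.resize(im,None,fx=s,fy=s,interpolation=cv2.INTER_CUBIC)
    for x in range((x0//20+1)*20,x1,20): cv2.line(im,((x-x0)*s,0),((x-x0)*s,6),(0,0,255),1);cv2.putText(im,str(x),((x-x0)*s,18),0,.35,(255,255,0),1)
    for y in range((y0//20+1)*20,y1,20): cv2.line(im,(0,(y-y0)*s),(6,(y-y0)*s),(0,0,255),1);cv2.putText(im,str(y),(8,(y-y0)*s),0,.35,(255,255,0),1)
    cv2.imwrite('pics/'+o,im)
E
python3 - <<'E'
from h import *
crop('top0.png','topc1.png',290,470,90,230,4)
crop('scene0.png','scc.png',190,430,120,370,3)if 0 else crop('scene0.png','scc.png',210,410,125,275,4)
p=manip.camera_params('top')
for n,uv,z in [('caddy',(432,171),60),('board',(338,143),18),('mill',(355,205),165),('salt',(388,204),90),('torch',(309,217),106),('match',(272,237),21),('tray',(208,236),42)]: print(n,onz(p,[uv],z).round())
E
```

```text
caddy [[ 485. -333.   60.]]
board [[ 665. -103.   18.]]
mill [[427. -67. 165.]]
salt [[ 421. -169.   90.]]
torch [[446.  55. 106.]]
match [[440. 169.  21.]]
tray [[491. 343.  42.]]
```

View pics/topc1.png

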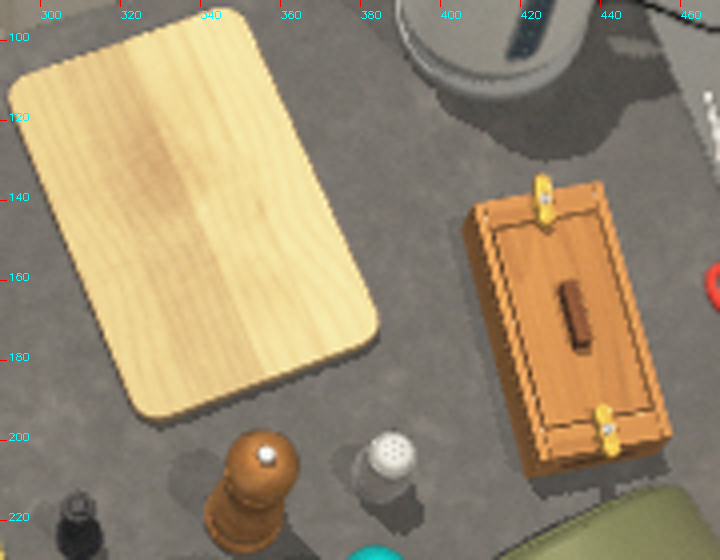

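View pics/scc.png

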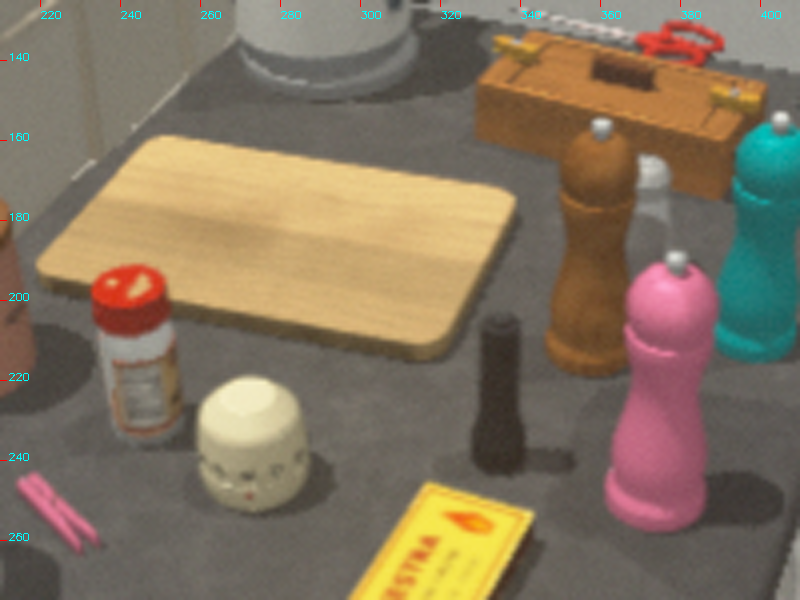

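Crops show three mill shapes. The brown wooden one (top 356,204; scene 360,157) has a metal knob and is the one meant; pink and teal are look-alikes. Top-view positions: button pivots (442,197) and (426,140), rib (434,169), salt (388,203), torch (309,216).

```bash
python3 - <<'E'
from h import *
t=manip.camera_params('top');s=manip.camera_params('scene')
n=['near','far','rib','knob','salt','torch']
T=tri(t,[(442,197),(426,140),(434,168.5),(356.5,203.7),(388.5,202.5),(309.2,215)],s,[(393.7,149),(338.7,137),(365.5,140.5),(360.5,156.5),(373,164),(335.3,204.5)])
for a,b in zip(n,T): print(a,b.round(1))
d=T[1]-T[0];print('yaw',np.arctan2(d[1],d[0]),np.hypot(d[0],d[1]))
# board corners z18
c=onz(t,[(290+150/4,90+418/4),(290+380/4,90+325/4),(290+10/4,90+85/4),(290+240/4,90+8/4)],18);print(c.round(),c.mean(0).round())
E
```

```text
near [ 401.1 -332.2   60.6    1.5]
far [ 5.828e+02 -3.510e+02  5.790e+01  5.000e-01]
rib [ 489.5 -337.8   69.     3. ]
knob [ 4.293e+02 -7.190e+01  1.656e+02  3.000e-01]
salt [ 422.8 -171.4   92.     2.8]
torch [449.1  52.3 103.3   4.7]
yaw -0.1031333564645239 182.6746559879814
[[ 517.  -23.   18.]
 [ 536. -211.   18.]
 [ 808.    1.   18.]
 [ 819. -192.   18.]] [ 670. -106.   18.]
```

View pics/wrist0.png

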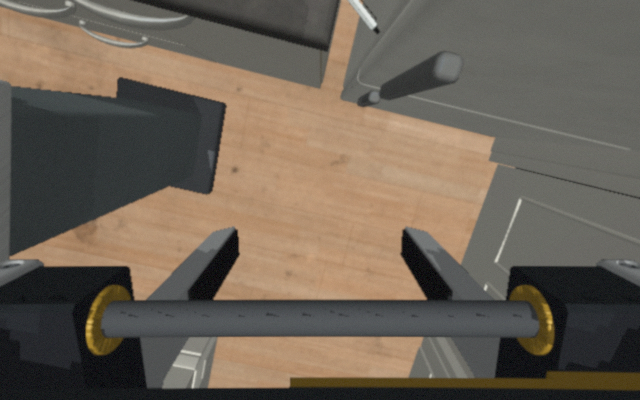

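```bash
cat >> h.py <<'E'
def plan(x,y,z,yaw):
    s=manip.read_state(); M=R.from_euler('xyz',s['eef_rot'])
    d=M.inv().apply(np.array([x,y,z])-s['eef_pos'])/10
    dy=(yaw-s['eef_rot'][2]+np.pi)%(2*np.pi)-np.pi
    print('shift cm',d.round(2),'roll',round(-np.degrees(dy)/5,2),'t',round(s['clock'],1),'gap',round(s['finger_gap'],1),'j1',s['joints'][0].round(2),'j6',s['joints'][5].round(2))
E
python3 -c "
from h import *
plan(450,-337,260,-.103)"
```

```text
shift cm [ 36.01 -11.81  -4.09] roll 3.85 t 0.1 gap 93.9 j1 -1.4 j6 -0.07
```

```bash
python3 -m creep '[[0,[5,-1.5,-4],0.5],[0,[10,-3,-4.1],1],[0,[14,-5,-4.1],2],[0,[18,-6,-4.1],3],[0,[22,-8,-4.1],3.85],[0,[27,-9,-4.1],3.85],[0,[31,-10.5,-4.1],3.85],[0,[36,-11.8,-4.1],3.85],[0,[36,-11.8,-4.1],3.85],[0,[36,-11.8,-4.1],3.85],[0,[36,-11.8,-4.1],3.85],[0,[36,-11.8,-4.1],3.85]]' 10
python3 - <<'E'
from h import *
im,p=snap('wrist','w1.png'); import pickle; pickle.dump(p,open('w1.pkl','wb'))
plan(450,-337,260,-.103)
X=[]
for sx in(-91,91):
    X.append(np.array([492,-341.6,0])+R.from_euler('z',-.103).apply([sx,0,64.5]))
X.append([492,-341.6,69]);print(X,proj(p,X))
E
```

```text
clock: 1.35
eef_pos: [449.0, -338.1, 260.6]
eef_rot: [3.141, -0.0, -0.105]
wrist_force: [-0.6, -0.0, 0.0]
finger_gap: 47.0
finger_force: 0.0
shift cm [ 0.08 -0.12  0.06] roll -0.02 t 1.4 gap 47.3 j1 -0.71 j6 0.97
[array([ 401.4822829 , -332.24356424,   64.5       ]), array([ 582.5177171 , -350.95643576,   64.5       ]), [492, -341.6, 69]] [[319.17243438 223.23876429]
 [318.85138389  51.70193264]
 [319.01696797 143.2817827 ]]
```

View pics/w1.png

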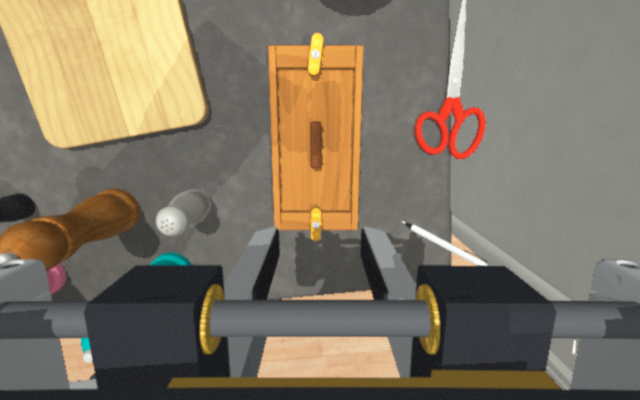

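Wrist view: near pivot at (316,224), far pivot at (316,53.5), rib at (316,145), about 3 px left of prediction.

```bash
python3 - <<'E'
from h import *
import pickle; p=pickle.load(open('w1.pkl','rb'))
t=manip.camera_params('top')
P=onz(p,[(316,224),(316,53.5),(316,145)],[64.5,64.5,69]); print(P.round(1))
print(tri(p,[(316,224),(316,53.5),(316,141)],t,[(442,197),(426,140),(434,168.5)]).round(1))
n,f=P[:2]; d=f-n; yaw=np.arctan2(d[1],d[0]); print(yaw,np.hypot(*d[:2]),(n+f)/2)
plan(n[0],n[1],71,yaw-.05)
E
```

```text
[[ 401.  -328.5   64.5]
 [ 581.2 -347.9   64.5]
 [ 490.5 -338.2   69. ]]
[[ 401.1 -329.3   66.7    1.7]
 [ 580.5 -348.1   65.5    1. ]
 [ 492.4 -340.    58.9    4.5]]
-0.1071650694900004 181.24113317938432 [ 491.05178944 -338.21613169   64.5       ]
shift cm [-4.89 -0.45 18.96] roll 0.6 t 1.4 gap 47.3 j1 -0.71 j6 0.97
```

```bash
python3 -m creep '[[-0.3,[-3,-0.3,4],0.6],[-0.3,[-4.9,-0.45,9],0.6],[-0.3,[-4.9,-0.45,13],0.6],[-0.3,[-4.9,-0.45,17],0.6],[-0.3,[-4.9,-0.45,18.9],0.6],[-0.3,[-4.9,-0.45,18.9],0.6],[-0.3,[-4.9,-0.45,18.9],0.6],[-1,[-4.9,-0.45,18.9],0.6],[-1,[-4.9,-0.45,18.9],0.6],[-1,[-4.9,-0.45,18.9],0.6],[-1,[-4.9,-0.45,18.9],0.6],[-1,[-4.9,-0.45,18.9],0.6]]' 8
python3 -c "
from h import *
plan(401,-328.7,71,-.107+1.5)"
```

```text
clock: 2.6
eef_pos: [401.9, -328.4, 72.3]
eef_rot: [3.14, -0.001, -0.155]
wrist_force: [-2.9, -3.0, 6.6]
finger_gap: 12.0
finger_force: 8.0
shift cm [-0.08  0.05  0.13] roll -17.74 t 2.6 gap 12.0 j1 -0.76 j6 0.97
```

```bash
python3 -m creep '[[-1,[0,0,0],-1.6],[-1,[0,0,0],-3.2],[-1,[0,0,0],-4.8],[-1,[0,0,0],-6.4],[-1,[0,0,0],-8],[-1,[0,0,0],-9.6],[-1,[0,0,0],-11.2],[-1,[0,0,0],-12.8],[-1,[0,0,0],-14.4],[-1,[0,0,0],-16],[-1,[0,0,0],-17.3],[-1,[0,0,0],-17.3]]'
python3 -m creep '[[-1,[0,0,0],0],[-0.5,[0,0,0],0],[-0.5,[0,0,0],0],[-0.5,[0,0,-3],0],[-0.5,[0,0,-5],0],[-0.5,[0,0,-5],0]]'
python3 -c "
from h import *
plan(581,-348,71,-.107-.07)"
```

```text
clock: 3.8
eef_pos: [401.0, -327.1, 71.8]
eef_rot: [-3.139, -0.001, 1.358]
wrist_force: [-8.8, 5.2, 10.9]
finger_gap: 11.7
finger_force: 8.0
clock: 4.4
eef_pos: [402.6, -328.5, 123.8]
eef_rot: [3.138, 0.002, 1.354]
wrist_force: [0.5, -0.1, -0.0]
finger_gap: 23.5
finger_force: 0.0
shift cm [ 1.94 17.82  5.35] roll 17.55 t 4.4 gap 23.5 j1 -0.75 j6 -0.54
```

```bash
python3 -m creep '[[-0.3,[0.4,4,0],1.6],[-0.3,[0.8,8,0],3.2],[-0.3,[1.2,12,0],4.8],[-0.3,[1.9,16,0],6.4],[-0.3,[1.9,17.8,0],8],[-0.3,[1.9,17.8,0],9.6],[-0.3,[1.9,17.8,0],11.2],[-0.3,[1.9,17.8,0],12.8],[-0.3,[1.9,17.8,0],14.4],[-0.3,[1.9,17.8,0],16],[-0.3,[1.9,17.8,0],17.5],[-0.3,[1.9,17.8,0],17.5]]'
python3 - <<'E'
from h import *
im,p=snap('wrist','w2.png')
plan(581,-348,73,-.107-.07)
print(proj(p,[[581,-348,64.5]]))
E
```

```text
clock: 5.6
eef_pos: [579.4, -347.3, 120.1]
eef_rot: [-3.141, 0.001, -0.175]
wrist_force: [0.0, -0.5, 1.0]
finger_gap: 32.8
finger_force: 0.0
shift cm [0.18 0.05 4.72] roll 0.08 t 5.7 gap 33.0 j1 -0.59 j6 1.15
[[320.8423774  217.50634593]]
```

View pics/w2.png

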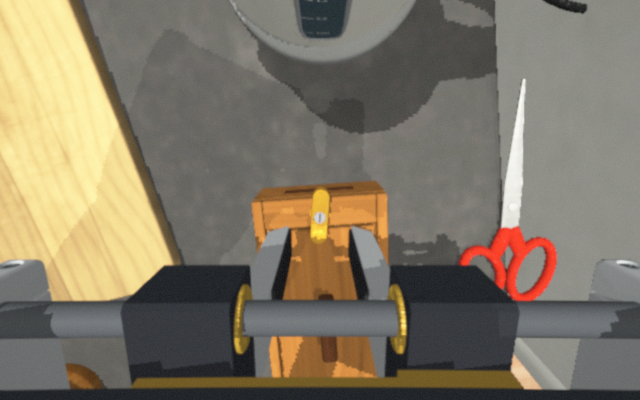

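Screw of the far button at (320,217.5), matching the prediction. I'll check the kettle's clearance before turning here.

```bash
python3 - <<'E'
from h import *
p=manip.camera_params('wrist');t=manip.camera_params('top')
for z in(5,20,60): print(z,onz(p,[(320,60)],z).round(),onz(p,[(300,50),(360,62),(415,10)],z).round().tolist())
print(onz(t,[(412,113),(391,90),(437,107)],10).round(), onz(t,[(410,110)],10))
E
```

```text
5 [[ 691. -366.    5.]] [[701.0, -352.0, 5.0], [684.0, -397.0, 5.0], [713.0, -443.0, 5.0]]
20 [[ 689. -366.   20.]] [[698.0, -352.0, 20.0], [682.0, -395.0, 20.0], [710.0, -439.0, 20.0]]
60 [[ 682. -365.   60.]] [[690.0, -353.0, 60.0], [677.0, -390.0, 60.0], [700.0, -427.0, 60.0]]
[[ 697. -358.   10.]
 [ 792. -322.   10.]
 [ 694. -441.   10.]] [[ 708.87428458 -355.65579112   10.        ]]
```

```bash
python3 -m creep '[[-0.3,[0.1,0,2.4],0],[-0.3,[0.15,0,4.7],0],[-0.3,[0.15,0,4.7],0],[-0.3,[0.15,0,4.7],0],[-1,[0.15,0,4.7],0],[-1,[0.15,0,4.7],0],[-1,[0.15,0,4.7],0],[-1,[0.15,0,4.7],0]]'
python3 -m creep '[[-1,[0,0,0],-1.6],[-1,[0,0,0],-3.2],[-1,[0,0,0],-4.8],[-1,[0,0,0],-6.4],[-1,[0,0,0],-8],[-1,[0,0,0],-9.6],[-1,[0,0,0],-11.2],[-1,[0,0,0],-12.8],[-1,[0,0,0],-14.4],[-1,[0,0,0],-16],[-1,[0,0,0],-16],[-1,[0,0,0],-16]]'
python3 -m creep '[[-0.5,[0,0,0],0],[-0.5,[0,0,0],0],[-0.5,[0,0,-3],0],[-0.5,[0,0,-7],0],[-0.5,[0,0,-12],0],[-0.5,[0,0,-12],0]]'
python3 -c "
from h import *
plan(440,-333,200,-.105)"
```

```text
clock: 6.45
eef_pos: [581.3, -347.5, 75.3]
eef_rot: [-3.141, -0.001, -0.173]
wrist_force: [-1.0, 3.8, 5.3]
finger_gap: 12.2
finger_force: 8.0
clock: 7.65
eef_pos: [581.5, -347.8, 75.3]
eef_rot: [3.14, 0.0, 1.219]
wrist_force: [0.3, 2.7, 6.0]
finger_gap: 11.6
finger_force: 8.0
clock: 8.25
eef_pos: [582.7, -349.0, 202.1]
eef_rot: [3.131, 0.003, 1.221]
wrist_force: [0.1, 0.2, 0.6]
finger_gap: 23.4
finger_force: 0.0
shift cm [ -3.39 -13.96   0.07] roll 15.2 t 8.2 gap 23.4 j1 -0.59 j6 -0.24
```

```bash
python3 -m creep '[[-0.3,[-1,-4,0],1.6],[-0.3,[-2,-8,0],3.2],[-0.3,[-3,-12,-1],4.8],[-0.3,[-3.4,-14,-4],6.4],[-0.3,[-3.4,-14,-4],8],[-0.3,[-3.4,-14,-4],9.6],[-0.3,[-3.4,-14,-4],11.2],[-0.3,[-3.4,-14,-4],12.8],[-0.3,[-3.4,-14,-4],14.4],[-0.3,[-3.4,-14,-4],15.2],[-0.3,[-3.4,-14,-4],15.2]]'
python3 - <<'E'
from h import *
im,p=snap('wrist','w3.png')
print(proj(p,[[490.8,-338.3,69],[401,-328.7,64.5],[581,-348,64.5]]).round())
plan(490.8,-338.3,69,-.105)
E
```

```text
clock: 9.35
eef_pos: [437.7, -332.0, 234.0]
eef_rot: [-3.141, 0.001, -0.106]
wrist_force: [-0.0, 0.4, 0.4]
finger_gap: 33.1
finger_force: 0.0
[[321. 135.]
 [321. 221.]
 [321.  34.]]
shift cm [ 5.35  0.08 16.5 ] roll 0.03 t 9.4 gap 33.4 j1 -0.72 j6 0.96
```

View pics/w3.png

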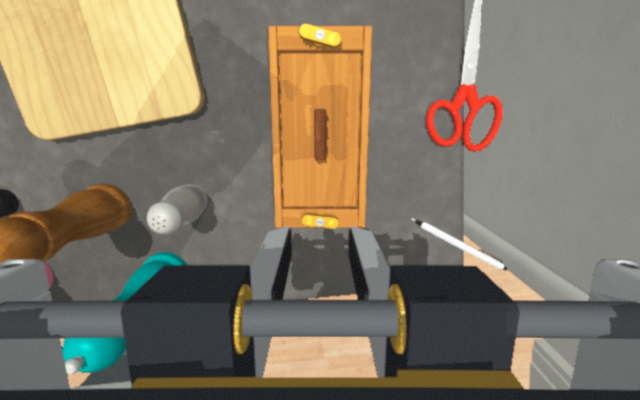

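Both buttons are swung aside: near at (320,221) about 90°, far at (320,35) about 73°. The cover lies in place, with the rib at (320,135). Next I grip the rib.

```bash
python3 -m creep '[[-0.3,[2,0,4],0],[-0.3,[4,0.05,8],0],[-0.3,[5.35,0.05,12],0],[-0.3,[5.35,0.05,14.5],0],[-0.3,[5.35,0.05,16.3],0],[-0.3,[5.35,0.05,16.3],0],[-1,[5.35,0.05,16.3],0],[-1,[5.35,0.05,16.3],0],[-1,[5.35,0.05,16.3],0],[-1,[5.35,0.05,16.3],0]]' 30
python3 -c "
from h import *
plan(490.8,-338.3,69,-.105)"
```

```text
clock: 10.4
eef_pos: [491.4, -338.4, 72.7]
eef_rot: [3.141, -0.002, -0.103]
wrist_force: [-1.6, 0.4, 6.3]
finger_gap: 12.0
finger_force: 30.0
shift cm [-0.06 -0.    0.37] roll 0.02 t 10.4 gap 12.0 j1 -0.66 j6 1.01
```

```bash
python3 -m creep '[[-1,[0,0,-1],0],[-1,[0,0,-2],0],[-1,[0,0,-4],0],[-1,[0,0,-8],0],[-1,[0,0,-11],0],[-1,[0,0,-11],0],[-1,[0,0,-11],0]]'
python3 - <<'E'
from h import *
im,p=snap('wrist','w4.png')
plan(615,-110,150,.076)
E
```

```text
clock: 11.1
eef_pos: [491.0, -338.0, 182.0]
eef_rot: [3.141, -0.001, -0.103]
wrist_force: [0.6, 0.3, -0.9]
finger_gap: 11.7
finger_force: 30.0
shift cm [ 10.02 -23.93   3.09] roll -2.05 t 11.2 gap 11.5 j1 -0.66 j6 1.01
```

View pics/w4.png

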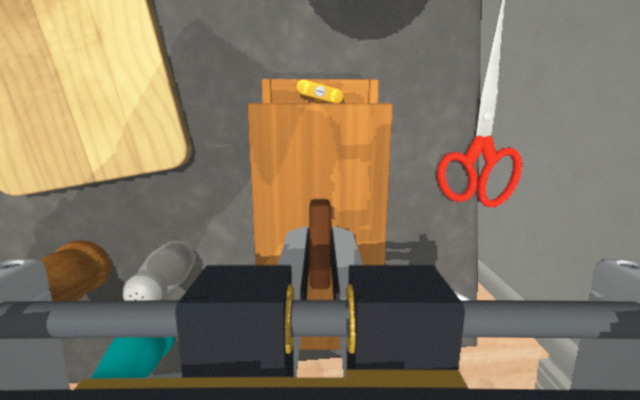

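The cover is held level and straight, with the rib between the pads at (320,240). Carrying it to the board.

```bash
python3 -m creep '[[-1,[1.5,-4,0],0],[-1,[3,-8,0],0],[-1,[5,-12,0],-0.5],[-1,[7,-16,0],-1],[-1,[9,-20,0],-1.5],[-1,[10,-24,0],-2],[-1,[10,-24,3],-2],[-1,[10,-24,7],-2],[-1,[10,-24,10],-2],[-1,[10,-24,10],-2],[-1,[10,-24,10],-2]]'
python3 -c "
from h import *
plan(615,-110,49.5,.076)"
```

```text
clock: 12.25
eef_pos: [615.1, -109.6, 81.4]
eef_rot: [-3.141, 0.001, 0.071]
wrist_force: [0.6, -0.4, -0.1]
finger_gap: 11.6
finger_force: 30.0
shift cm [-0.01  0.04  3.19] roll -0.05 t 12.2 gap 11.6 j1 -0.24 j6 1.26
```

```bash
python3 -m creep '[[-1,[0,0,1],0],[-1,[0,0,2],0],[-1,[0,0,2.6],0],[-1,[0,0,3],0],[-1,[0,0,3.2],0],[-1,[0,0,3.2],0],[-1,[0,0,3.2],0]]'
python3 -m creep '[[-0.6,[0,0,0],0],[-0.4,[0,0,0],0],[-0.4,[0,0,0],0],[-0.4,[0,0,-2],0],[-0.4,[0,0,-5],0],[-0.4,[0,0,-10],0],[-0.4,[0,0,-15],0],[-0.4,[0,0,-20],0],[-0.4,[0,0,-20],0],[-0.4,[0,0,-20],0]]'
python3 - <<'E'
from h import *
im,p=snap('top','top2.png')
plan(410,-260,330,-.105)
E
```

```text
clock: 12.95
eef_pos: [615.3, -109.6, 49.7]
eef_rot: [3.141, -0.0, 0.071]
wrist_force: [-0.1, -0.1, -1.1]
finger_gap: 11.4
finger_force: 30.0
clock: 13.95
eef_pos: [615.4, -109.6, 250.2]
eef_rot: [3.141, -0.002, 0.071]
wrist_force: [0.0, 0.3, 0.4]
finger_gap: 28.5
finger_force: 0.0
shift cm [-21.52  13.55  -8.12] roll 2.02 t 14.0 gap 28.6 j1 -0.23 j6 1.26
```

```bash
python3 -m creep '[[0.5,[-4,2,-2],0.5],[0.5,[-8,4,-4],1],[0.5,[-12,6,-6],1.5],[0.5,[-16,8,-8],2],[0.5,[-20,8,-8],2],[0.5,[-21.5,8,-8],2],[0.5,[-21.5,8,-8],2],[0.5,[-21.5,8,-8],2],[0.5,[-21.5,8,-8],2]]'
python3 - <<'E'
from h import *
import pickle
im,p=snap('wrist','w5.png');pickle.dump(p,open('w5.pkl','wb'))
z=R.from_euler('z',-.105)
c=np.array([491,-338.4,0])
print(proj(p,[c+z.apply([-37,0,42]),c+z.apply([46,0,42]),[429.3,-71.9,168],[422.8,-171.4,90],[449,52,106]]).round())
E
```

```text
clock: 14.9
eef_pos: [407.2, -204.6, 328.6]
eef_rot: [-3.141, 0.001, -0.103]
wrist_force: [0.2, -0.2, 0.8]
finger_gap: 70.4
finger_force: 0.0
[[413. 125.]
 [418.  57.]
 [186. 180.]
 [292. 166.]
 [ 98. 165.]]
```

View pics/w5.png

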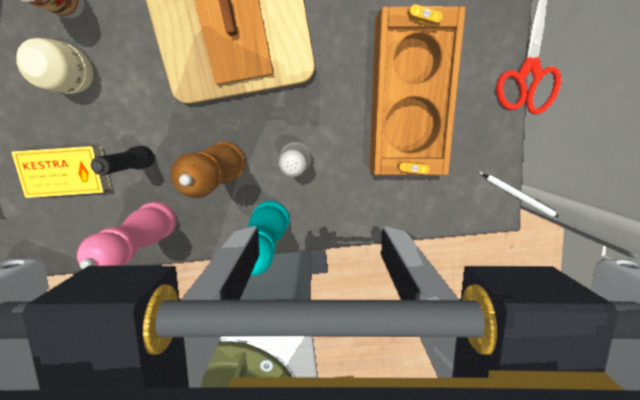

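Prediction matches the view: wells at (413,124) and (417,57), mill knob at (186,180), torch at (99,165). The salt top is at (292,160) and the cover lies on the board. Order: mill first, so the hand has room at the salt.

```bash
python3 - <<'E'
from h import *
import pickle
p=pickle.load(open('w5.pkl','rb'));t=manip.camera_params('top')
print('salt',tri(p,[(292,160)],t,[(388.5,202.5)]).round(1),onz(p,[(292,160)],90).round(1))
print('knob',tri(p,[(186,180)],t,[(356.5,203.7)]).round(1),onz(p,[(186,180)],168).round(1))
print('torch',tri(p,[(99,165)],t,[(309.2,215)]).round(1),onz(p,[(99,165)],106).round(1))
print('wells',onz(p,[(413,124),(417,57)],42).round(1))
print('teal foot',onz(p,[(273,213)],5).round(),'top',onz(t,[(384,231)],168).round(),'pink knob',onz(t,[(321,240)],168).round(),onz(p,[(88,265)],168).round())
m=onz(p,[(186,180)],168)[0]
plan(430,-72,260,0.2)
E
```

```text
salt [[ 427.7 -172.6   81.4    3.1]] [[ 429.8 -172.3   90. ]]
knob [[ 4.292e+02 -7.170e+01  1.667e+02  2.000e-01]] [[429.5 -72.2 168. ]]
torch [[449.6  52.3 105.6   2.8]] [[448.4  51.2 106. ]]
wells [[ 455.3 -333.9   42. ]
 [ 537.5 -341.4   42. ]]
teal foot [[ 342. -125.    5.]] top [[ 338. -117.  168.]] pink knob [[363.  47. 168.]] [[350.  48. 168.]]
shift cm [  0.93 -13.41   6.88] roll -3.46 t 14.9 gap 70.5 j1 -0.55 j6 1.13
```

```bash
python3 -m creep '[[0.5,[0.5,-4,0],0],[0.5,[0.8,-8,0],0],[0.5,[0.8,-12,0],0],[0.5,[0.8,-13.4,4],0],[0.5,[0.8,-13.4,6.8],0],[0.5,[0.8,-13.4,6.8],0],[0.5,[0.8,-13.4,6.8],0]]' 25
python3 -c "
from h import *
plan(429.4,-72,136,-.105)"
```

```text
clock: 15.65
eef_pos: [428.7, -72.3, 262.1]
eef_rot: [-3.142, 0.0, -0.103]
wrist_force: [0.1, -0.3, -0.6]
finger_gap: 70.4
finger_force: 0.0
shift cm [ 0.07 -0.03 12.61] roll 0.02 t 15.7 gap 70.4 j1 -0.25 j6 1.42
```

```bash
python3 -m creep '[[0.5,[0.05,0,4],0],[0.5,[0.05,0,8],0],[0.5,[0.05,0,11],0],[0.5,[0.05,0,12.6],0],[0.5,[0.05,0,12.6],0],[-0.5,[0.05,0,12.6],0],[-0.5,[0.05,0,12.6],0],[-0.5,[0.05,0,12.6],0],[-0.5,[0.05,0,12.6],0],[-0.5,[0.05,0,12.6],0]]' 25
python3 -m creep '[[-0.5,[0,0,-1],0],[-0.5,[0,0,-3],0],[-0.5,[0,0,-6],0],[-0.5,[0,0,-10],0],[-0.5,[0,0,-10],0],[-0.5,[0,0,-10],0]]'
python3 - <<'E'
from h import *
im,p=snap('wrist','w6.png'); s,q=snap('scene','s6.png')
crop('s6.png','s6c.png',250,410,40,220,3)
print(proj(q,[[429,-72,265],[429,-72,98]]))
plan(454.8,-334.3,240,-.105)
E
```

```text
clock: 16.65
eef_pos: [429.4, -72.4, 136.5]
eef_rot: [3.141, -0.002, -0.103]
wrist_force: [-0.1, 0.3, 6.7]
finger_gap: 47.4
finger_force: 25.0
clock: 17.25
eef_pos: [428.7, -72.3, 236.1]
eef_rot: [3.141, -0.001, -0.103]
wrist_force: [0.1, -0.1, -1.3]
finger_gap: 47.8
finger_force: 25.1
[[362.63863122 118.16266305]
 [359.23621584 180.22848064]]
shift cm [ 5.34 25.8  -0.55] roll 0.02 t 17.4 gap 47.9 j1 -0.25 j6 1.42
```

View pics/s6c.png

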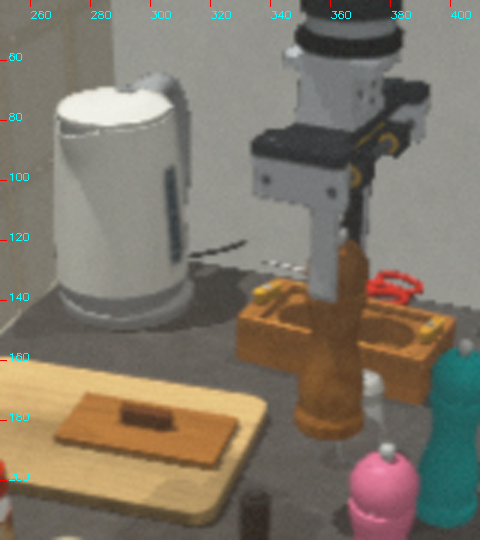

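The mill is held upright in the view (knob about (362,118), foot (360,183)), and the cover lies flat on the board. Carrying it over to the large well.

```bash
python3 -m creep '[[-0.5,[1,1,-2.5],0],[-0.5,[2.5,4,-4],0],[-0.5,[4,8,-4],0],[-0.5,[5.3,12,-4],0],[-0.5,[5.3,16,-4],0],[-0.5,[5.3,20,-4],0],[-0.5,[5.3,23,-4],0],[-0.5,[5.3,25,-3],0],[-0.5,[5.3,25.8,-1],0],[-0.5,[5.3,25.8,0],0],[-0.5,[5.3,25.8,0],0],[-0.5,[5.3,25.8,0],0]]'
python3 - <<'E'
from h import *
plan(454.8,-334.3,147.5,-.105)
E
```

```text
clock: 18.55
eef_pos: [455.1, -333.8, 235.7]
eef_rot: [-3.141, 0.0, -0.103]
wrist_force: [0.6, -0.4, -0.8]
finger_gap: 47.5
finger_force: 25.1
shift cm [-0.02  0.05  8.82] roll 0.03 t 18.6 gap 47.5 j1 -0.7 j6 0.98
```

```bash
python3 -m creep '[[-0.5,[0,0.05,2],0],[-0.5,[0,0.05,4],0],[-0.5,[0,0.05,5],0],[-0.5,[0,0.05,6],0],[-0.5,[0,0.05,7],0],[-0.5,[0,0.05,7.8],0],[-0.5,[0,0.05,8.4],0],[-0.5,[0,0.05,8.8],0],[-0.5,[0,0.05,8.8],0],[-0.5,[0,0.05,8.8],0]]'
python3 - <<'E'
from h import *
im,p=snap('top','t7.png'); s,q=snap('scene','s7.png')
a=cv2.imread('pics/t7.png')[110:250,360:480];b=cv2.imread('pics/s7.png')[70:210,300:420]
cv2.imwrite('pics/c7.png',cv2.resize(np.hstack([a,b]),None,fx=3.3,fy=3.3,interpolation=cv2.INTER_CUBIC))
E
```

```text
clock: 19.55
eef_pos: [454.9, -335.0, 147.8]
eef_rot: [3.141, -0.0, -0.103]
wrist_force: [-0.6, 0.7, -1.8]
finger_gap: 47.5
finger_force: 25.1
```

View pics/c7.png

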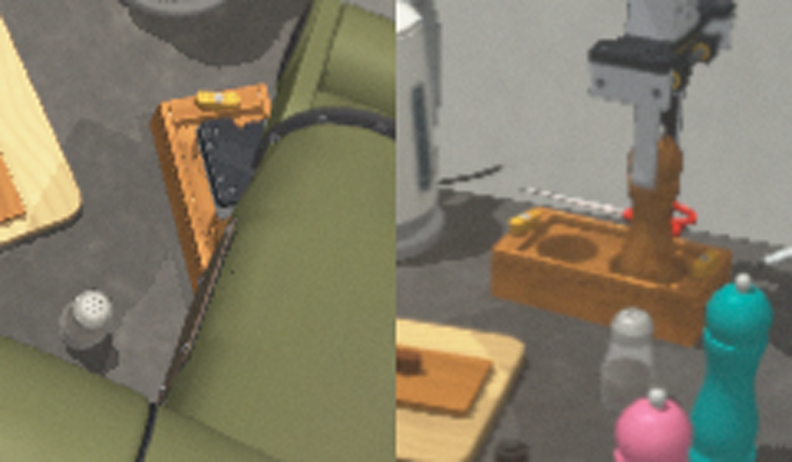

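The mill stands inside the large well with no contact force. Releasing.

```bash
python3 -m creep '[[-0.5,[0,0,0.1],0],[0.3,[0,0,0.1],0],[0.4,[0,0,0.1],0],[0.4,[0,0,0.1],0],[0.4,[0,0,-3],0],[0.4,[0,0,-7],0],[0.4,[0,0,-10],0],[0.4,[0,-4,-10],0],[0.4,[0,-8,-10],0],[0.4,[0,-10,-10],0],[0.4,[0,-10,-10],0],[0.4,[0,-10,-10],0]]'
python3 - <<'E'
from h import *
im,p=snap('wrist','w8.png'); import pickle;pickle.dump(p,open('w8.pkl','wb'))
c=np.array([491,-338.4,0]);z=R.from_euler('z',-.105)
print(proj(p,[c+z.apply([-37,0,178]),c+z.apply([-37,0,42]),c+z.apply([46,0,42]),[428.7,-172.4,90]]).round())
plan(428.7,-172.4,180,-.33)
E
```

```text
clock: 20.85
eef_pos: [465.2, -235.7, 247.7]
eef_rot: [3.141, -0.0, -0.103]
wrist_force: [-0.2, -0.4, -0.1]
finger_gap: 65.4
finger_force: 0.0
[[455. 215.]
 [407. 181.]
 [412. 106.]
 [262. 230.]]
shift cm [-4.28 -5.96  6.75] roll 2.6 t 20.9 gap 65.7 j1 -0.54 j6 1.13
```

View pics/w8.png

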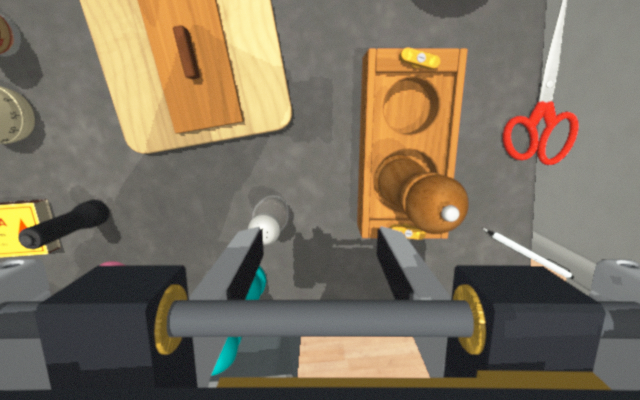

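Mill stands in its well (knob at (451,214) against a predicted (455,215)); salt top is at (264,229), as predicted. Next the salt.

```bash
python3 -m creep '[[0.4,[-2,-4,0],0],[0.4,[-4,-6,3],0],[0.4,[-4.3,-6.4,6],0],[0.4,[-4.3,-6.7,9],0],[0.4,[-4.3,-6.7,9],0],[0.4,[-4.3,-6.7,9],0]]' 20
python3 - <<'E'
from h import *
plan(428.9,-172.4,60,-.105)
E
```

```text
clock: 21.5
eef_pos: [429.5, -165.2, 158.1]
eef_rot: [3.142, 0.0, -0.104]
wrist_force: [0.3, 0.6, 1.1]
finger_gap: 65.3
finger_force: 0.0
shift cm [0.02 0.72 9.81] roll 0.01 t 21.5 gap 65.3 j1 -0.45 j6 1.23
```

```bash
python3 -m creep '[[0.4,[0,0.7,2],0],[0.4,[0,0.7,4],0],[0.4,[0,0.7,7],0],[0.4,[0,0.7,9],0],[0.4,[0,0.7,9.8],0],[0.4,[0,0.7,9.8],0],[-0.5,[0,0.7,9.8],0],[-0.5,[0,0.7,9.8],0],[-0.5,[0,0.7,9.8],0],[-0.5,[0,0.7,9.8],0],[-0.5,[0,0.7,9.8],0]]' 20
python3 -m creep '[[-0.5,[0,0,-1],0],[-0.5,[0,0,-4],0],[-0.5,[0,0,-8],0],[-0.5,[0,0,-12],0],[-0.5,[0,0,-12],0],[-0.5,[0,0,-12],0]]'
python3 - <<'E'
from h import *
plan(537,-342.6,180,-.105)
E
```

```text
clock: 22.6
eef_pos: [428.8, -171.4, 59.9]
eef_rot: [3.141, -0.001, -0.103]
wrist_force: [0.2, 0.1, 3.8]
finger_gap: 36.4
finger_force: 20.1
clock: 23.2
eef_pos: [428.5, -171.3, 180.1]
eef_rot: [3.141, -0.001, -0.103]
wrist_force: [0.3, -0.9, -2.3]
finger_gap: 36.3
finger_force: 19.7
shift cm [12.55 15.92  0.03] roll 0.02 t 23.2 gap 36.3 j1 -0.46 j6 1.21
```

The gap is 36.4 mm instead of 44, so I look before going on.

```bash
python3 - <<'E'
from h import *
im,p=snap('wrist','w9.png'); s,q=snap('scene','s9.png')
print(proj(q,[[428.5,-171.3,180]]), proj(p,[[428.5,-171.3,180],[428.5,-171.3,120]]))
a=cv2.imread('pics/s9.png')[80:230,320:440]; b=cv2.imread('pics/w9.png')[100:330,180:460]
a=cv2.resize(a,(400,500),interpolation=cv2.INTER_CUBIC);b=cv2.resize(b,(400,329));b=cv2.copyMakeBorder(b,0,171,0,0,0)
cv2.imwrite('pics/c9.png',np.hstack([a,b]))
E
```

```text
[[372.53853237 133.84162246]] [[320.36734805 251.12638354]
 [320.11832002 218.26529628]]
```

View pics/c9.png

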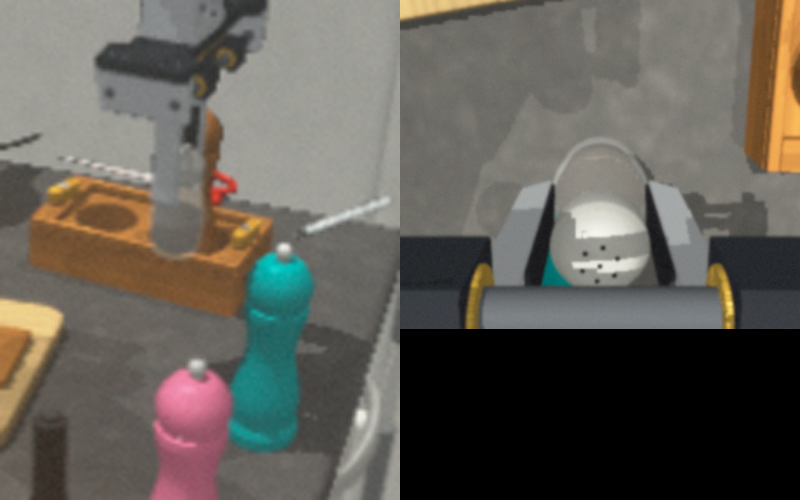

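```bash
python3 - <<'E'
from h import *
p=manip.camera_params('wrist');q=manip.camera_params('scene')
th=np.linspace(0,2*np.pi,60)
for r,h in((22,0),(22,66),(17,74),(17,86)):
  for dx in(0,):
    X=np.c_[428.5+dx+r*np.cos(th),-171.3+r*np.sin(th),120+h+0*th]
    for n,c in(('w',p),('s',q)):
        u=proj(c,X);print(h,n,'cols',u[:,0].min().round(),u[:,0].max().round(),'rows',u[:,1].min().round(),u[:,1].max().round())
E
```

```text
0 w cols 289.0 352.0 rows 187.0 247.0
0 s cols 363.0 379.0 rows 150.0 158.0
66 w cols 278.0 364.0 rows 215.0 295.0
66 s cols 364.0 381.0 rows 128.0 136.0
74 w cols 286.0 356.0 rows 230.0 294.0
74 s cols 366.0 380.0 rows 126.0 132.0
86 w cols 283.0 358.0 rows 238.0 307.0
86 s cols 366.0 380.0 rows 122.0 127.0
```

```bash
python3 - <<'E'
from h import *
crop('w9.png','w9c.png',250,390,180,320,4)
a=cv2.imread('pics/s9.png')[90:180,340:420];b=cv2.resize(a,(498,560),interpolation=cv2.INTER_CUBIC)[:,:240]
a=cv2.imread('pics/w9c.png');
cv2.imwrite('pics/c10.png',np.hstack([a,b]))
E
```

```text
(no output)
```

View pics/c10.png

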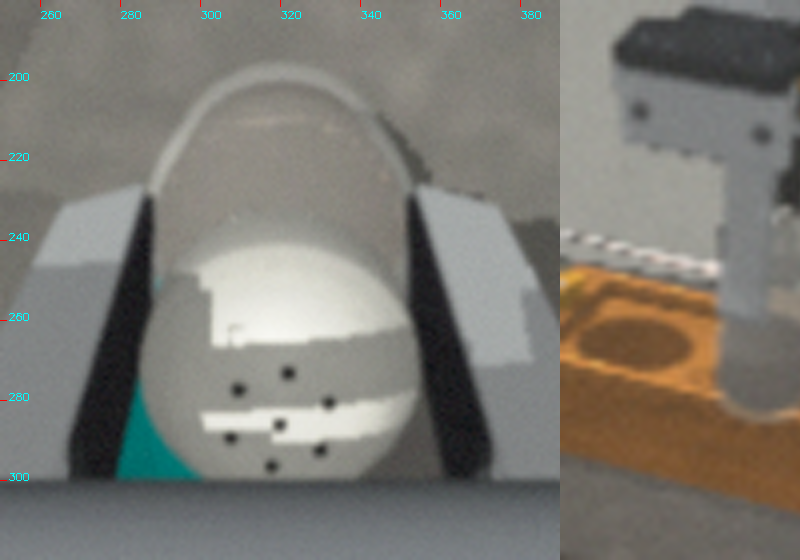

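Salt is held upright and at the right height, but sits about 6 mm behind the TCP along tool x (base edge at row 196, expected 187; dot ring at 285, expected 272). The glass is evidently waisted. I offset the placing by +6 mm.

```bash
python3 -m creep '[[-0.5,[4,1,0],0],[-0.5,[8,3,0],0],[-0.5,[12,5,0],0],[-0.5,[13.1,9,0],0],[-0.5,[13.1,13,0],0],[-0.5,[13.1,16,0],0],[-0.5,[13.1,16,0],0],[-0.5,[13.1,16,3],0],[-0.5,[13.1,16,5],0],[-0.5,[13.1,16,5],0],[-0.5,[13.1,16,5],0]]'
python3 - <<'E'
from h import *
im,p=snap('wrist','w11.png')
plan(543,-343,71,-.105)
c=np.array([491,-338.4,0]);z=R.from_euler('z',-.105)
print(proj(p,[c+z.apply([46,30,42]),c+z.apply([46,-30,42]),c+z.apply([76,0,42]),c+z.apply([91,0,64.5])]).round())
crop('w11.png','w11c.png',220,420,120,300,3)
E
```

```text
clock: 24.4
eef_pos: [542.3, -343.5, 129.2]
eef_rot: [-3.141, 0.001, -0.103]
wrist_force: [0.1, -0.4, 0.4]
finger_gap: 35.9
finger_force: 19.7
shift cm [ 0.02 -0.08  5.92] roll 0.02 t 24.4 gap 36.5 j1 -0.62 j6 1.05
[[283. 215.]
 [358. 215.]
 [321. 178.]
 [321. 162.]]
```

View pics/w11c.png

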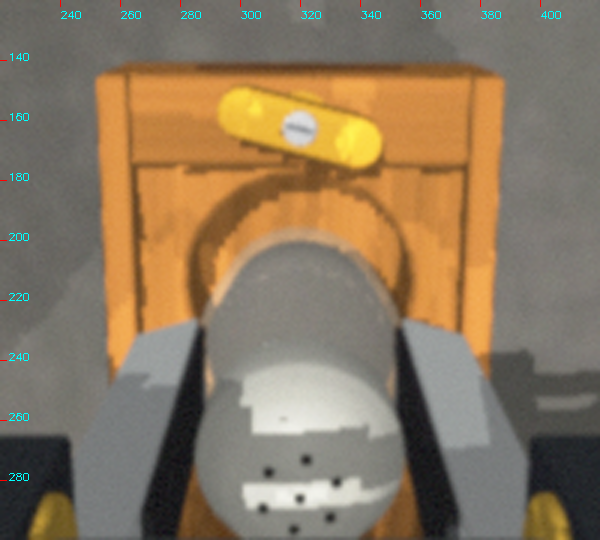

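Salt lined up laterally with the small well: base columns 287–352, well 283–357. Lowering.

```bash
python3 -m creep '[[-0.5,[0,0,1],0],[-0.5,[0,0,2],0],[-0.5,[0,0,3],0],[-0.5,[0,0,3.6],0],[-0.5,[0,0,4.2],0],[-0.5,[0,0,4.8],0],[-0.5,[0,0,5.3],0],[-0.5,[0,0,5.8],0],[-0.5,[0,0,5.8],0],[-0.5,[0,0,5.8],0]]'
```

```text
clock: 25.45
eef_pos: [542.4, -344.0, 71.6]
eef_rot: [3.142, -0.0, -0.103]
wrist_force: [0.1, 0.6, -0.5]
finger_gap: 36.2
finger_force: 19.7
```

```bash
python3 -m creep '[[-0.5,[0,0,0.1],0],[0,[0,0,0.1],0],[0.1,[0,0,0.1],0],[0.1,[0,0,0.1],0],[0.1,[0,0,-2],0],[0.1,[0,0,-6],0],[0.1,[0,0,-11],0],[0.1,[0,0,-16],0],[0.1,[0,0,-21],0],[0.1,[0,0,-25],0],[0.1,[0,0,-25],0]]'
python3 - <<'E'
from h import *
im,p=snap('wrist','w12.png')
plan(420,180,330,.2)
E
```

```text
clock: 26.55
eef_pos: [543.1, -344.4, 328.2]
eef_rot: [3.137, -0.009, -0.103]
wrist_force: [0.8, -0.1, -0.1]
finger_gap: 51.3
finger_force: 0.0
shift cm [-17.61 -50.88  -0.78] roll -3.47 t 26.6 gap 51.7 j1 -0.62 j6 1.05
```

```bash
python3 -m creep '[[0.1,[-2,-5,0],0],[0.1,[-4,-10,0],0],[0.1,[-6,-15,0],-0.5],[0.1,[-8,-20,0],-1],[0.1,[-10,-25,0],-1.5],[0.1,[-12,-30,0],-2],[0.1,[-14,-35,0],-3],[0.1,[-16,-40,0],-3.5],[0.1,[-17,-45,0],-3.5],[0.1,[-17,-50,0],-3.5],[0.1,[-17,-50,0],-3.5],[0.1,[-17,-50,0],-3.5]]'
python3 - <<'E'
from h import *
import pickle
im,p=snap('wrist','w13.png');pickle.dump(p,open('w13.pkl','wb'))
a=cv2.imread('pics/w12.png')[60:360,200:500]
b=cv2.imread('pics/w13.png')[:300]
cv2.imwrite('pics/c13.png',np.vstack([cv2.resize(b,(640,300)),cv2.copyMakeBorder(a,0,0,0,340,0)]))
E
```

```text
clock: 27.8
eef_pos: [423.9, 173.7, 319.9]
eef_rot: [-3.141, 0.002, 0.206]
wrist_force: [-0.0, -0.4, -0.6]
finger_gap: 51.6
finger_force: 0.0
```

View pics/c13.png

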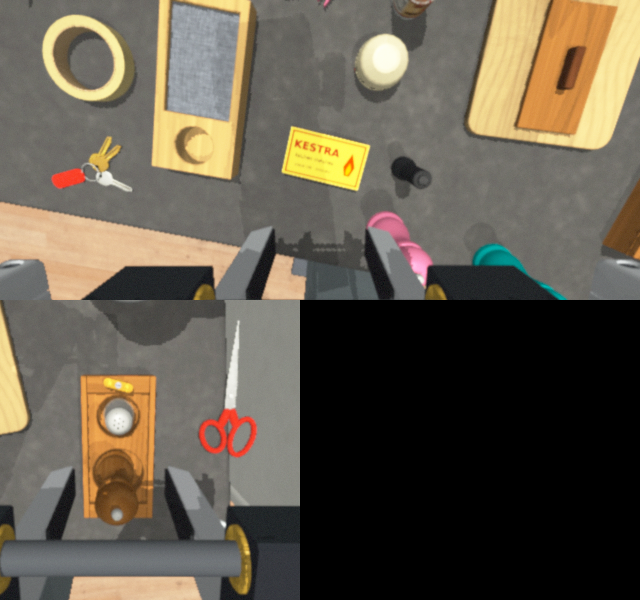

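View 17 shows: salt and mill standing in their wells; torch tail at (423,180); matchbox centre (326,158); tray socket (195,145), felt bay above it. That is past the 14-view limit: I miscounted, so no more viewing. From here I measure only by code (segmentation).

```bash
cat >> h.py <<'E'
def blob(im,mask):
    mask=cv2.morphologyEx(mask.astype(np.uint8),cv2.MORPH_OPEN,np.ones((3,3)))
    c=sorted(cv2.findContours(mask,0,2)[0],key=cv2.contourArea)[::-1]
    return c
def rect(p,cnt,z):
    q=onz(p,cnt.reshape(-1,2),z)[:,:2].astype(np.float32)
    return cv2.minAreaRect(q)
E
python3 - <<'E'
from h import *
import pickle
p=pickle.load(open('w13.pkl','rb'));t=manip.camera_params('top')
im=cv2.imread('pics/w13.png');hsv=cv2.cvtColor(im,40)
H,S,V=cv2.split(hsv)
m=((H>20)&(H<34)&(S>150)&(V>120)); m[:100]=0;m[:,:260]=0;m[215:]=0;m[:,400:]=0
c=blob(im,cv2.morphologyEx(m.astype(np.uint8),3,np.ones((7,7))))[0];print('match',rect(p,c,21))
# torch dark
d=(V<45);d[:,:385]=0;d[:,440:]=0;d[195:]=0;d[:150]=0
c=blob(im,d)[0];print('torch',cv2.boundingRect(c),cv2.minAreaRect(c))
P=onz(p,[(153,165),(239,179),(168,0),(256,0)],42);print('tray pts',P.round(1).tolist())
print('axis',np.arctan2(*(P[2]-P[0])[1::-1]),np.arctan2(*(P[3]-P[1])[1::-1]),np.arctan2(*(P[0]-P[1])[1::-1])-np.pi/2)
print('socket',onz(p,[(195,145)],42).round(1),'torch',onz(p,[(423,180)],106).round(1),tri(p,[(423,180)],t,[(309.2,215)]).round(1))
# grey felt in top0
im=cv2.imread('pics/top0.png');print(im[225,205],im[212,222],im[300,200])
E
```

```text
match ((438.1822509765625, 169.853271484375), (109.8507308959961, 65.64073181152344), 88.28410339355469)
torch (392, 158, 27, 25) ((404.1000671386719, 169.30001831054688), (25.491172790527344, 21.0190372467041), 26.56505012512207)
tray pts [[385.0, 394.5, 42.0], [389.8, 279.2, 42.0], [586.7, 392.7, 42.0], [608.8, 290.5, 42.0]]
axis -0.008918424666715524 0.05177940029380988 0.04160322068765243
socket [[423.2 342.7  42. ]] torch [[447.3  56.1 106. ]] [[448.9  54.7 107.7   4.7]]
[167 165 163] [73 79 81] [111 115 122]
```

```bash
python3 -c "
from h import *
plan(450,335,320,.02)"
```

```text
shift cm [  5.85 -15.43  -0.02] roll 2.12 t 27.9 gap 51.6 j1 0.31 j6 1.67
```

```bash
python3 -m creep '[[0.3,[2,-4,0],0.5],[0.3,[3,-8,0],1],[0.3,[5,-12,0],2],[0.3,[5.8,-15.4,0],2.1],[0.3,[5.8,-15.4,0],2.1],[0.3,[5.8,-15.4,0],2.1],[0.3,[5.8,-15.4,0],2.1]]'
python3 - <<'E'
from h import *
import pickle
im,p=snap('wrist','w14.png');pickle.dump(p,open('w14.pkl','wb'))
bgr=cv2.imread('pics/w14.png');H,S,V=cv2.split(cv2.cvtColor(bgr,40))
g=proj(p,[[423,342,42],[530,345,33],[495,344,42]]);print(g.round())
m=((H>10)&(H<30)&(S>60)&(V>110))
n,l,st,ce=cv2.connectedComponentsWithStats(cv2.morphologyEx(m.astype(np.uint8),cv2.MORPH_OPEN,np.ones((5,5))))
for i in range(1,n):
    if st[i,4]>500: print(st[i],ce[i].round())
u,v=g[1].astype(int); print(bgr[v,u],hsv if 0 else (H[v,u],S[v,u],V[v,u]))
f=(S<45)&(V>110); c=[x for x in blob(bgr,f) if cv2.pointPolygonTest(x,(float(u),float(v)),False)>0]
for x in c: print('felt',cv2.boundingRect(x),rect(p,x,33),rect(p,x,42))
E
```

```text
clock: 28.55
eef_pos: [450.9, 332.0, 321.2]
eef_rot: [3.141, 0.0, 0.018]
wrist_force: [-0.4, 0.4, 0.6]
finger_gap: 61.0
finger_force: 0.0
[[312. 191.]
 [311. 110.]
 [311. 138.]]
[234   0  51  17 661] [259.   7.]
[ 572    0   68  127 7301] [608.  65.]
[ 264   46   87  172 7662] [309. 146.]
[ 160   91   78   78 2623] [198. 129.]
[ 391  153   86   52 3637] [433. 179.]
[ 47 273  44  28 774] [ 65. 283.]
[ 252  275  125   25 2740] [311. 288.]
[446 286  29  68 804] [463. 320.]
[ 218  336  183   45 7382] [310. 358.]
[145 137 133] (np.uint8(110), np.uint8(21), np.uint8(145))
felt (276, 61, 65, 102) ((525.859130859375, 348.3328857421875), (128.82923889160156, 83.2802505493164), 1.7540407180786133) ((525.73974609375, 348.0438537597656), (126.26689910888672, 81.62389373779297), 1.7540373802185059)
```

Felt bay measures 128.8 × 83.3 mm (130 × 84 expected), centre (525.8, 348.2), yaw 0.031. Cross-checking with the tray's outline and the torch and matchbox from this second place.

```bash
python3 - <<'E'
from h import *
import pickle
p=pickle.load(open('w14.pkl','rb'));p0=pickle.load(open('w13.pkl','rb'))
bgr=cv2.imread('pics/w14.png');H,S,V=cv2.split(cv2.cvtColor(bgr,40))
m=((H>10)&(H<30)&(S>60)&(V>110)).astype(np.uint8)
for x in blob(bgr,m):
    b=cv2.boundingRect(x)
    if b[0] in range(255,275) and b[3]>150: print('tray',rect(p,x,42),rect(p,x,20))
    if b[0] in range(380,400): r=cv2.minAreaRect(x);print('match',rect(p,x,21),r)
# socket: shade edges inside expected circle
c=np.array([421.8,345,42]);u=proj(p,[c])[0]
th=np.linspace(0,2*np.pi,16,endpoint=False)
G=cv2.GaussianBlur(V,(3,3),0).astype(float);pts=[]
for a in th:
    rr=np.arange(15,36,.5);q=proj(p,[c+[r*np.cos(a),r*np.sin(a),0] for r in rr]).astype(np.float32)
    g=cv2.remap(G.astype(np.float32),q[:,0],q[:,1],1).ravel();d=np.gradient(g);k=np.argmax(np.abs(d));pts.append(c[:2]+rr[k]*np.array([np.cos(a),np.sin(a)]));print(round(np.degrees(a)),rr[k],round(d[k],1),end=' | ')
print(cv2.fitEllipse(np.array(pts,np.float32)))
# torch in w14
q=proj(p,[[448.5,54,106],[448.5,54,0]]);print(q.round())
E
```

```text
tray ((495.6448669433594, 347.3916320800781), (222.1827850341797, 108.29254150390625), 1.7793155908584595) ((494.4437255859375, 348.06573486328125), (233.20391845703125, 113.66429901123047), 1.779309868812561)
match ((438.3773498535156, 170.44338989257812), (116.04939270019531, 69.64065551757812), 88.21232604980469) ((433.4423522949219, 178.7115478515625), (83.71467590332031, 48.27863311767578), 2.726310968399048)
0 21.0 -10.6 | 22 25.5 10.8 | 45 26.0 11.4 | 68 26.0 11.0 | 90 20.0 -13.4 | 112 25.0 12.5 | 135 24.0 12.6 | 158 17.0 -10.9 | 180 35.5 -14.7 | 202 17.0 -9.0 | 225 24.0 10.9 | 247 20.0 -10.8 | 270 25.5 7.8 | 292 27.5 1.9 | 315 26.0 5.2 | 338 22.5 -8.9 | ((421.0675354003906, 344.78265380859375), (47.76595687866211, 56.12863540649414), 85.13188934326172)
[[559. 185.]
 [508. 171.]]
```

Tray is confirmed: outline 222 × 108 mm, centre (495.7, 347.3), yaw 0.031. Socket is at (421.7, 345.0), bay centre at (525.7, 348.2), matchbox at (438.3, 170). Next the torch.

```bash
python3 -c "
from h import *
plan(448.7,54,200,.031)"
python3 -m creep '[[0.3,[0,5,0],0],[0.3,[0,10,0],0],[0.3,[0,15,0],0],[0.3,[-0.3,20,3],0],[0.3,[-0.5,24,6],0],[0.3,[-0.7,27.8,9],-0.15],[0.3,[-0.7,27.8,12],-0.15],[0.3,[-0.7,27.8,12],-0.15],[0.3,[-0.7,27.8,12],-0.15]]' 20
python3 - <<'E'
from h import *
import pickle
im,p=snap('wrist','w15.png');pickle.dump(p,open('w15.pkl','wb'))
bgr=cv2.imread('pics/w15.png');V=cv2.cvtColor(bgr,40)[:,:,2]
print(proj(p,[[448.7,54,106],[448.7,54,0],[448.7,54,50]]).round())
for T in(40,55):
  d=(V<T);d[260:]=0
  for x in blob(bgr,d)[:5]: print(T,cv2.boundingRect(x),cv2.contourArea(x))
plan(448.7,54,74,.031)
E
```

```text
shift cm [-0.71 27.79 12.15] roll -0.15 t 28.6 gap 61.2 j1 0.57 j6 2.12
clock: 29.5
eef_pos: [449.0, 55.1, 202.6]
eef_rot: [-3.141, -0.001, 0.031]
wrist_force: [-0.2, 0.8, 0.4]
finger_gap: 61.1
finger_force: 0.0
[[322. 206.]
 [321. 182.]
 [321. 191.]]
40 (373, 234, 16, 26) 213.5
40 (251, 235, 16, 25) 211.5
40 (308, 180, 25, 16) 208.5
55 (306, 170, 29, 27) 562.5
55 (372, 232, 17, 28) 259.0
55 (250, 233, 17, 27) 256.5
shift cm [-0.11  0.15 12.93] roll 0.01 t 29.6 gap 61.3 j1 0.04 j6 1.58
```

```bash
python3 -m creep '[[0.3,[-0.1,0.1,4],0],[0.3,[-0.1,0.1,8],0],[0.3,[-0.1,0.1,11],0],[0.3,[-0.1,0.1,12.9],0],[0.3,[-0.1,0.1,12.9],0],[-0.8,[-0.1,0.1,12.9],0],[-0.8,[-0.1,0.1,12.9],0],[-0.8,[-0.1,0.1,12.9],0],[-0.8,[-0.1,0.1,12.9],0],[-0.8,[-0.1,0.1,12.9],0]]' 20
python3 -m creep '[[-0.8,[0,0,-1],0],[-0.8,[0,0,-4],0],[-0.8,[0,0,-8],0],[-0.8,[0,0,-12],0],[-0.8,[0,0,-12],0],[-0.8,[0,0,-12],0]]'
python3 - <<'E'
from h import *
im,p=snap('wrist','w16.png')
bgr=cv2.imread('pics/w16.png');V=cv2.cvtColor(bgr,40)[:,:,2]
s=manip.read_state();x,y,z=s['eef_pos']
th=np.linspace(0,6.28,40)
for h,r in((0,16.5),(20,16.5),(106,10)):
    u=proj(p,np.c_[x+r*np.cos(th),y+r*np.sin(th),z-74+h+0*th]);print(h,u.min(0).round(),u.max(0).round())
for T in(40,55,70):
  d=(V<T);d[:,:270]=0;d[:,370:]=0;d[280:]=0
  for c in blob(bgr,d)[:3]: print(T,cv2.boundingRect(c),cv2.contourArea(c))
plan(421.7,345,190,.031)
E
```

```text
clock: 30.55
eef_pos: [448.4, 54.4, 73.2]
eef_rot: [-3.141, -0.001, 0.032]
wrist_force: [-0.6, 0.8, 7.8]
finger_gap: 32.8
finger_force: 20.0
clock: 31.15
eef_pos: [447.9, 54.3, 192.9]
eef_rot: [-3.142, -0.001, 0.032]
wrist_force: [0.4, 0.5, -1.1]
finger_gap: 32.6
finger_force: 20.0
0 [298. 192.] [342. 234.]
20 [297. 198.] [344. 243.]
106 [298. 258.] [343. 300.]
40 (299, 215, 43, 46) 1176.0
40 (276, 237, 16, 43) 297.0
40 (349, 239, 14, 41) 269.0
55 (296, 195, 49, 85) 3351.5
55 (276, 235, 17, 45) 344.5
55 (348, 235, 16, 45) 334.0
70 (276, 195, 70, 85) 3945.5
70 (348, 232, 17, 48) 382.0
70 (270, 68, 18, 32) 249.0
shift cm [ -1.64 -29.14   0.19] roll 0.01 t 31.2 gap 32.4 j1 0.04 j6 1.58
```

Torch held (33 mm gap), base about 2 mm behind the TCP. Carrying it to the socket.

```bash
python3 -m creep '[[-0.8,[-0.5,-5,0],0],[-0.8,[-1,-10,0],0],[-0.8,[-1.5,-15,0],0],[-0.8,[-1.5,-20,0],0],[-0.8,[-1.5,-25,0],0],[-0.8,[-1.5,-29.1,0],0],[-0.8,[-1.5,-29.1,2],0],[-0.8,[-1.5,-29.1,4],0],[-0.8,[-1.5,-29.1,5],0],[-0.8,[-1.5,-29.1,5],0],[-0.8,[-1.5,-29.1,5],0]]'
python3 -c "
from h import *
plan(423,345,84.3,.031)"
```

```text
clock: 32.3
eef_pos: [423.8, 344.5, 142.6]
eef_rot: [3.141, 0.0, 0.032]
wrist_force: [0.6, -0.2, -0.4]
finger_gap: 32.7
finger_force: 20.0
shift cm [-0.08 -0.05  5.83] roll 0.01 t 32.3 gap 32.7 j1 0.62 j6 2.15
```

```bash
python3 -m creep '[[-0.8,[-0.1,-0.05,1],0],[-0.8,[-0.1,-0.05,2],0],[-0.8,[-0.1,-0.05,3],0],[-0.8,[-0.1,-0.05,3.6],0],[-0.8,[-0.1,-0.05,4.2],0],[-0.8,[-0.1,-0.05,4.8],0],[-0.8,[-0.1,-0.05,5.3],0],[-0.8,[-0.1,-0.05,5.8],0],[-0.8,[-0.1,-0.05,5.8],0],[-0.8,[-0.1,-0.05,5.8],0]]'
```

```text
clock: 33.3
eef_pos: [422.7, 345.2, 84.5]
eef_rot: [-3.142, -0.0, 0.032]
wrist_force: [0.6, -0.8, -2.0]
finger_gap: 32.6
finger_force: 20.0
```

```bash
python3 -m creep '[[-0.8,[0,0,0.1],0],[-0.1,[0,0,0.1],0],[0,[0,0,0.1],0],[0,[0,0,0.1],0],[0,[0,0,-3],0],[0,[0,0,-7],0],[0,[0,0,-12],0],[0,[0,0,-16],0],[0,[0,0,-16],0],[0,[0,0,-16],0]]'
python3 -c "
from h import *
plan(438.3,170.2,180,1.54)"
```

```text
clock: 34.3
eef_pos: [422.6, 345.2, 244.8]
eef_rot: [-3.141, -0.001, 0.032]
wrist_force: [0.5, 1.0, -1.0]
finger_gap: 46.9
finger_force: 0.0
shift cm [ 1.   17.54  6.47] roll -17.28 t 34.3 gap 46.9 j1 0.62 j6 2.16
```

```bash
python3 -m creep '[[0.8,[0,3,0],-1.6],[0.8,[0,6,0],-3.2],[0.8,[0.5,9,0],-4.8],[0.8,[1,12,0],-6.4],[0.8,[1,15,0],-8],[0.8,[1,17.5,0],-9.6],[0.8,[1,17.5,0],-11.2],[0.8,[1,17.5,2],-12.8],[0.8,[1,17.5,4],-14.4],[0.8,[1,17.5,6.4],-16],[0.8,[1,17.5,6.4],-17.3],[0.8,[1,17.5,6.4],-17.3]]' 8
python3 - <<'E'
from h import *
im,p=snap('wrist','w17.png')
bgr=cv2.imread('pics/w17.png');H,S,V=cv2.split(cv2.cvtColor(bgr,40))
m=((H>20)&(H<34)&(S>150)&(V>120)).astype(np.uint8);m=cv2.morphologyEx(m,3,np.ones((7,7)));
for x in blob(bgr,m)[:3]: print(cv2.boundingRect(x),rect(p,x,21))
print(proj(p,[[438.3,170.2,21]]))
plan(438.3,170.2,27,1.54)
E
```

```text
clock: 35.5
eef_pos: [437.4, 170.3, 178.7]
eef_rot: [-3.138, 0.001, 1.544]
wrist_force: [-0.7, 0.3, 0.9]
finger_gap: 84.7
finger_force: 0.0
(289, 135, 67, 108) ((438.224853515625, 169.62327575683594), (109.51309967041016, 64.4201431274414), 88.15534210205078)
(109, 297, 15, 57) ((207.66183471679688, 24.14200210571289), (71.20068359375, 13.769081115722656), 77.02361297607422)
(517, 297, 14, 57) ((656.5743408203125, 13.00998306274414), (12.747360229492188, 70.91468048095703), 7.98158597946167)
[[321.40308437 190.20364729]]
shift cm [-1.000e-02  8.000e-02  1.524e+01] roll -0.01 t 35.5 gap 84.5 j1 0.29 j6 0.32
```

Matchbox confirmed from close by at (438.2, 169.6). Gripping it across its 66 mm side, with the tips 12 mm above its base.

```bash
python3 -m creep '[[0.8,[0,0.08,4],0],[0.8,[0,0.08,8],0],[0.8,[0,0.08,12],0],[0.8,[0,0.08,14],0],[0.8,[0,0.08,15.2],0],[0.8,[0,0.08,15.2],0],[0.2,[0,0.08,15.2],0],[0.2,[0,0.08,15.2],0],[0.2,[0,0.08,15.2],0],[0.2,[0,0.08,15.2],0],[0.2,[0,0.08,15.2],0]]' 8
python3 -m creep '[[0.2,[0,0,-1],0],[0.2,[0,0,-3],0],[0.2,[0,0,-6],0],[0.2,[0,0,-10],0],[0.2,[0,0,-14],0],[0.2,[0,0,-14],0],[0.2,[0,0,-14],0]]'
python3 - <<'E'
from h import *
im,p=snap('wrist','w18.png')
bgr=cv2.imread('pics/w18.png');H,S,V=cv2.split(cv2.cvtColor(bgr,40))
m=((H>20)&(H<34)&(S>150)&(V>120)).astype(np.uint8);m=cv2.morphologyEx(m,3,np.ones((7,7)));
z=manip.read_state()['eef_pos'][2]-26+21
for x in blob(bgr,m)[:2]: print(cv2.boundingRect(x),rect(p,x,z))
plan(525.7,348.2,165,.031)
E
```

```text
clock: 36.65
eef_pos: [439.6, 170.7, 29.5]
eef_rot: [3.14, -0.001, 1.542]
wrist_force: [-1.9, -0.4, 7.9]
finger_gap: 67.0
finger_force: 8.0
clock: 37.35
eef_pos: [439.1, 170.6, 169.3]
eef_rot: [3.14, -0.001, 1.542]
wrist_force: [0.2, -0.4, 0.3]
finger_gap: 67.1
finger_force: 8.0
(258, 150, 123, 150) ((439.0762634277344, 181.9794158935547), (85.106689453125, 63.6903076171875), 88.34709930419922)
(153, 287, 28, 66) ((346.0075378417969, 130.08493041992188), (45.47111129760742, 10.596452713012695), 67.49859619140625)
shift cm [18.02  8.18  0.32] roll 17.31 t 37.4 gap 67.2 j1 0.29 j6 0.32
```

```bash
python3 -m creep '[[0.2,[1.5,1,0],1.6],[0.2,[3,2.5,0],3.2],[0.2,[5,4,0],4.8],[0.2,[7,6,0],6.4],[0.2,[10,8.2,0],8],[0.2,[13,8.2,0],9.6],[0.2,[16,8.2,0],11.2],[0.2,[18,8.2,0],12.8],[0.2,[18,8.2,0],14.4],[0.2,[18,8.2,0],16],[0.2,[18,8.2,0],17.3],[0.2,[18,8.2,0],17.3]]'
python3 - <<'E'
from h import *
plan(525.7,348.2,63.5,.031)
im,p=snap('wrist','w19.png')
bgr=cv2.imread('pics/w19.png');H,S,V=cv2.split(cv2.cvtColor(bgr,40))
m=((H>20)&(H<34)&(S>150)&(V>120)).astype(np.uint8);m=cv2.morphologyEx(m,3,np.ones((7,7)));
z=manip.read_state()['eef_pos'][2]-29.5+21
for x in blob(bgr,m)[:1]: print(cv2.boundingRect(x),rect(p,x,z),manip.read_state()['finger_gap'])
E
```

```text
clock: 38.6
eef_pos: [525.7, 347.8, 166.8]
eef_rot: [3.14, 0.002, 0.03]
wrist_force: [-0.1, 0.9, -0.8]
finger_gap: 66.4
finger_force: 8.0
shift cm [ 0.03 -0.05 10.33] roll -0.01 t 38.6 gap 66.4 j1 0.53 j6 2.07
(259, 150, 123, 150) ((535.5206298828125, 348.6054992675781), (86.23287200927734, 64.5350341796875), 1.7489068508148193) 67.15173724082443
```

```bash
python3 -m creep '[[0.2,[0.1,0,3],0],[0.2,[0.15,0,6],0],[0.2,[0.15,-0.03,7.5],0],[0.2,[0.15,-0.03,8.5],0],[0.2,[0.15,-0.03,9.3],0],[0.2,[0.15,-0.03,10],0],[0.2,[0.15,-0.03,10.3],0],[0.2,[0.15,-0.03,10.3],0],[0.2,[0.15,-0.03,10.3],0]]'
```

```text
clock: 39.55
eef_pos: [527.9, 348.6, 66.1]
eef_rot: [-3.141, -0.001, 0.032]
wrist_force: [-0.2, 0.0, -0.1]
finger_gap: 67.0
finger_force: 8.0
```

```bash
python3 -m creep '[[0.2,[-0.1,0,0.1],0],[0.2,[-0.1,0,0.2],0],[0.2,[-0.1,0,0.3],0],[0.2,[-0.1,0,0.3],0],[0.2,[-0.1,0,0.3],0]]'
```

```text
clock: 40.05
eef_pos: [526.7, 348.4, 62.6]
eef_rot: [-3.141, -0.0, 0.032]
wrist_force: [0.4, -0.1, 0.8]
finger_gap: 67.0
finger_force: 8.0
```

```bash
python3 -m creep '[[0.55,[0,0,0],0],[0.65,[0,0,0],0],[0.65,[0,0,0],0],[0.65,[0,0,-2],0],[0.65,[0,0,-6],0],[0.65,[0,0,-11],0],[0.65,[0,0,-16],0],[0.65,[0,0,-21],0],[0.65,[-4,0,-25],0],[0.65,[-8,0,-25],0],[0.65,[-8,0,-25],0],[0.65,[-8,0,-25],0]]'
python3 - <<'E'
from h import *
im,p=snap('wrist','w20.png')
bgr=cv2.imread('pics/w20.png');H,S,V=cv2.split(cv2.cvtColor(bgr,40))
m=((H>20)&(H<34)&(S>150)&(V>120)).astype(np.uint8);m=cv2.morphologyEx(m,3,np.ones((7,7)));m[270:]=0
for x in blob(bgr,m)[:1]: print(cv2.boundingRect(x),rect(p,x,54))
print('want',[525.7,348.2]); 
a=R.from_euler('z',.031)
th=np.linspace(0,6.28,40)
c=np.array([421.7,345,0])
for h,r in((10,16.5),(116,12)):
    u=proj(p,np.c_[c[0]+r*np.cos(th),c[1]+r*np.sin(th),h+0*th]);print(h,u.min(0).round(),u.max(0).round())
for T in(45,60):
  d=(V<T);d[:,:270]=0;d[:,370:]=0;d[290:]=0
  for x in blob(bgr,d)[:3]: print(T,cv2.boundingRect(x),cv2.contourArea(x))
print(manip.read_state()['eef_pos'])
E
```

```text
clock: 41.25
eef_pos: [446.4, 345.9, 313.0]
eef_rot: [-3.141, -0.001, 0.033]
wrist_force: [-0.2, -0.1, -0.3]
finger_gap: 77.5
finger_force: 0.0
(294, 64, 53, 92) ((524.3269653320312, 348.894775390625), (108.55551147460938, 63.930381774902344), 1.9040008783340454)
want [525.7, 348.2]
10 [309. 174.] [331. 196.]
116 [310. 193.] [331. 214.]
45 (310, 177, 20, 18) 257.0
60 (310, 176, 21, 21) 317.5
60 (348, 266, 22, 11) 88.0
60 (345, 256, 10, 12) 59.0
[446.99044682 345.82825549 312.41327002]
```

Matchbox at (524.3, 348.9), torch where predicted. A last check by code on salt, mill, buttons and cover in the top camera, with the arm away from the caddy.

```bash
python3 - <<'E'
from h import *
im,p=snap('top','t21.png'); sc,q=snap('scene','s21.png')
c=np.array([491,-338.4,0]);z=R.from_euler('z',-.105)
P=[c+z.apply([46,0,100]),c+z.apply([-37,0,178]),c+z.apply([-91,0,64.5]),c+z.apply([91,0,64.5])]
for n,cam,f in(('top',p,'t21.png'),('scene',q,'s21.png')):
    b=cv2.imread('pics/'+f);H,S,V=cv2.split(cv2.cvtColor(b,40));e=proj(cam,P);print(n,e.round(1).tolist())
    for k,nm,mk in((0,'salt',(S<60)&(V>110)),(1,'knob',(S<60)&(V>120)),(2,'near',(H>18)&(H<32)&(S>110)&(V>150)),(3,'far',(H>18)&(H<32)&(S>110)&(V>150))):
        u,v=e[k].astype(int);w=np.zeros_like(mk);w[max(v-14,0):v+14,u-14:u+14]=1
        n_,l,st,ce=cv2.connectedComponentsWithStats((mk&w).astype(np.uint8))
        print(nm,[(st[i,4],ce[i].round(1).tolist(),st[i,:4].tolist()) for i in range(1,n_) if st[i,4]>4])
    b1=cv2.cvtColor(b,40)
t=cv2.imread('pics/t21.png');H,S,V=cv2.split(cv2.cvtColor(t,40))
m=((S>130)&(V>90)&(H>5)&(H<20));w=np.zeros_like(m);w[95:200,290:390]=1
for x in blob(t,(m&w))[:2]: print('cover',rect(p,x,27))
E
```

```text
top [[432.2, 149.1], [446.8, 166.6], [441.4, 197.4], [425.6, 139.7]]
salt [(np.int32(35), [425.1, 135.6], [418, 135, 19, 4]), (np.int32(49), [443.7, 140.9], [441, 135, 5, 17]), (np.int32(119), [430.1, 150.3], [421, 145, 16, 12])]
knob [(np.int32(15), [433.6, 153.1], [432, 152, 5, 4]), (np.int32(14), [451.9, 158.7], [449, 156, 6, 5]), (np.int32(13), [446.2, 166.2], [444, 165, 5, 4]), (np.int32(8), [456.0, 164.9], [454, 164, 5, 3])]
near [(np.int32(17), [437.4, 197.4], [435, 196, 6, 4]), (np.int32(14), [445.5, 197.1], [443, 196, 6, 3])]
far [(np.int32(17), [422.1, 139.2], [420, 138, 5, 4]), (np.int32(17), [429.2, 139.5], [427, 138, 6, 4])]
scene [[352.3, 128.3], [379.4, 109.6], [393.5, 148.3], [338.9, 135.6]]
salt [(np.int32(629), [352.0, 125.1], [338, 114, 28, 28])]
knob [(np.int32(628), [378.6, 106.2], [365, 95, 28, 28])]
near [(np.int32(17), [393.4, 148.8], [390, 146, 8, 6])]
far [(np.int32(8), [336.5, 136.5], [335, 136, 4, 2])]
cover ((615.542236328125, -109.63801574707031), (157.28756713867188, 79.1556396484375), 4.080881595611572)
```

Cover measures 157 × 79 mm at (615.5, -109.6), and the mill knob is within 1 px of prediction. The salt blob merges with highlights here, so I recheck it in the earlier close wrist picture.

```bash
python3 - <<'E'
from h import *
s=manip.read_state();p=dict(manip.camera_params('wrist'))
T=R.from_euler('xyz',s['eef_rot']);off=T.inv().apply(p['origin']-s['eef_pos']);Rc=T.inv()*R.from_euler('xyz',p['attitude'])
N=R.from_euler('xyz',[3.14159,0,-.103]);p['origin']=np.array([543,-344.4,328])+N.apply(off);p['attitude']=(N*Rc).as_euler('xyz')
c=np.array([491,-338.4,0]);z=R.from_euler('z',-.105)
print(proj(p,[c+z.apply([46,0,100]),c+z.apply([-37,0,178]),c+z.apply([46,0,42]),c+z.apply([91,0,64.5]),c+z.apply([46,0,90])]).round(1).tolist())
b=cv2.imread('pics/w12.png');H,S,V=cv2.split(cv2.cvtColor(b,40))
m=(S<50)&(V>90);w=np.zeros_like(m);w[155:210,292:345]=1
n,l,st,ce=cv2.connectedComponentsWithStats((m&w).astype(np.uint8))
print([(st[i].tolist(),ce[i].round(1).tolist()) for i in range(1,n) if st[i,4]>30])
m=(H>18)&(H<32)&(S>110)&(V>150);m[175:]=0;w=np.zeros_like(m);w[120:165,290:345]=1
print([cv2.boundingRect(x) for x in blob(b,m&w)[:2]])
E
```

```text
[[319.5, 182.5], [319.3, 274.9], [319.5, 174.6], [319.6, 142.8], [319.5, 180.9]]
[([305, 160, 28, 35, 768], [318.6, 176.9])]
[(303, 138, 13, 11), (320, 142, 13, 11)]
```

The salt dome is within 2 px of prediction, so it's upright and centred. Handing in.

```bash
python3 -c "
from cell import manip
print(manip.sign_off())"
```

```text
the job is handed in; nothing more can be done
None
```

Job handed in at about 41 s of arm time: my measurements put the cover flat on the board, both buttons aside, and the mill, salt, torch and matchbox in place; no verdict came back, and I viewed 17 pictures against the limit of 14.

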